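Set the drilling slide to its index free of backlash and lock it

ROBOT

A 7-joint arm with a two-finger parallel gripper is mounted at the origin on the work surface. World frame = base frame: x ahead of the robot, y to its left, z up, the work surface at z = 0. Lengths are in m, angles in rad, forces in N, time in s.
With the tool pointing down it reaches from about 0.35 to 0.9 m from the base axis. Payload 8.1 kg.
Tool frame: the origin (TCP) lies at the very end of the fingers, on their centre line; the grasp point (between the pads) lies 19 mm behind it; z points along the fingers, y is the line along which they close (so a half turn about z gives the same grasp; the last joint's range is limited). The gripper opens to 92 mm and grips with 3 to 60 N. Pads are 19 mm wide; open, the fingers measure 130 mm over their backs; the gripper's body (75 mm by 190 mm) begins 47 mm behind the grasp point.
Start: joints at [0.998, 0.434, 0.025, 1.573, -0.012, 1.134, -0.075], TCP at [0.283, -0.557, 0.227] pointing down, gripper open.
Joint ranges: [-2.62, 2.62], [-0.44, 2.09], [-1.27, 1.32], [0.08, 2.57], [-1.32, 4.46], [0.12, 2], [-2.74, 2.74]. Speed limits (rad/s): [2.22, 2.22, 3.01, 3.01, 3.14, 3.14, 3.14].

INTERFACE

Orientations are given as a rotation vector (axis times angle).
In Python, from cell import arm gives the robot as it stands.
- The arm moves only by the tool jog_arm, never from a script. Its argument "rows" is a list of rows, each a list of 3 entries, a list of its own where there are three numbers: the shift along the world's x, y, z in cm, then the turn, a rotation vector about the world's x, y, z in degrees, then the opening, from 0 (shut) to 1 (fully open). A call has 1 to 8 rows; each row is the pose to reach, as a shift and turn from the pose commanded when the call began; what a row does not reach only later rows make up. A row lasts 1/8 s, in which the tool goes at most 62.5 mm and 10.7 degrees, less where a joint would pass 70% of its speed; a pose out of reach is approached as far as the arm can. A call with a gripper value outside its range is refused whole. The fingers move at their own pace and stop on an object; "newtons" is the grip in N (left out, the last holds). Time passes only in rows, so rows that repeat a pose let the fingers close. It gives the time, the measured TCP pose, the force, the opening and the grip force at its end, in the units of the state.
- arm.observe(): the state, without advancing time (a new reading comes with each control period).
- arm.get_image(name): name is "scene" or "top"; returns a dict with "img" (480x640x3 uint8, red, green, blue), "depth" (480x640 float32, m along the optical axis (not along the pixel's ray), 0 where there is no reading), "fx", "fy", "cx", "cy" (pixels), "dist_coeffs" ([k1, k2, p1, p2, k3] as OpenCV has them; the pictures are not rectified), "rvec" (rotation vector, rad) and "tvec" (3), from world to camera coordinates, as OpenCV has them. Camera axes: x right, y down, z forward; pixel columns grow to the right and rows downward; lengths in m; the calibration is good to about 2 mm. A picture is of the moment at which its call begins.
- arm.sign_off(): hands the job in; it is judged then, once.
The state is a dict: "clock": time; "joints": joint angles; "dq": joint speeds; "joint_efforts": joint torques, N m; "position": TCP position; "ee_rot": TCP orientation; "force": force on the tool from outside, world axes, zero at the start; "ft_torque": the same for the moment, N m; "width": opening from 0.0 (shut) to 1.0 (fully open); "gripper_force": force on a finger pad.
Only numpy, scipy, OpenCV 4.12 (cv2) and the standard library are available. Lean on these libraries where they do the work, as an engineer would, in place of code of your own. Each camera call takes 0.05 s, during which the arm holds its last target. There are 200 camera calls.

TASK

The circuit-board drilling slide has play in its leadscrew: using only the hex knob (do not touch the carriage), run the carriage away from the knob until its pointer is clear past the index clip's tip, then wind it back until the pointer lines up with the tip again, so that the play ends taken up with the nut pulling the carriage towards the knob. Then lock the screw with the toggle bat: pull the bat out and flip it over its ridge to the far side, let it spring home, and leave the other things on the bench where they are.

Things in the scene. Friction and masses are not known exactly. Their poses are not given: they have to be found in the camera images.
- knob_grip (a point): Centre, half-way up, of the black hex hand knob that turns the leadscrew: 34 mm across flats, 28 mm tall, vertical axis, its underside 14 mm clear of the boss on the gear box (75 x 60 mm, top 62 mm above the bench) at one end of the slide. Axes turn with the knob; one pair of flats faces along x, the others at 60 and 120 degrees.
- knob (a joint): Hex knob angle, rad, 0 at the start, growing CLOCKWISE seen from above. Clockwise drives the nut away from the knob, 7 mm per rad (back alike). Stops at -1 and 11. Stiff: about 0.12 N m, and 0.03 more while the nut moves the carriage; stays where left.
- nut_top (a point): Middle of the top of the brass nut (30 mm wide, 24 mm along the slide, 30 mm tall) on the leadscrew, seen in the open window in the carriage's middle; 51 mm above the bench. y: along the slide towards the knob.
- window (a point): Middle of the carriage's window, 49 mm above the bench; y along the slide towards the knob. The window is 30 mm long, so the nut has 6 mm of play (+/-3 mm from here); the carriage moves only when the nut bears on an end of it. Nut at y = +3 mm: it bears on the knob-side end, pulling the carriage towards the knob. It starts loose within the play.
- carriage: Aluminium carriage (112 mm across x 80 mm along, top about 53 mm above the bench, a small circuit board on it) on rails between knob and toggle; stiff (4 N), stays when not driven. Origin: middle of its window, 37 mm above the bench.
- pointer (a point): Tip of the steel pointer tongue, 6 mm wide, on the carriage's long side away from the robot, over the scale strip; 27 mm above the bench, 74 mm to the side of the window's middle. Moves with the carriage.
- clip_tip (a point): Tip of the dark index clip's tongue, facing the pointer (3 mm between tips when lined up), 28 mm above the bench. The clip (22 mm tall, 16 mm wide) is fixed. x: away from the carriage, y: along the slide towards the knob. The pointer starts 6 to 26 mm to the knob side of it.
- lock_tip (a point): Centre of the steel paddle head (14 mm thick across the slide, 16 mm along it, 22 mm long) of the toggle bat that locks the leadscrew, on the tail block at the end of the slide away from the knob. 65 mm from the pivot, leaning 0.45 rad from vertical towards the knob at the start (108 mm above the bench). The rod's 12 mm collar sits behind a ridge 24 mm wide across the slide, top 76 mm above the bench.
- lock_pivot (a point): Pivot of the toggle, 50 mm above the bench in the middle of the tail block (75 x 60 mm, top 62 mm); hinge axis level, across the slide. 300 mm from the knob's axis; the line from here to the knob is the slide's y direction.
- lock (a joint): Toggle angle, rad: 0 = free, leaning to the knob (start); 0.45 = upright; 0.9 = locked, leaning away from the knob. The ridge stops it near 0.15 unless the bat is pulled out along its length by 8 mm or more. Moves easily once pulled out.
- lock_pull (a joint): How far the bat is pulled out along its length, m: 0 = in, 0.014 = limit. A spring takes 3 N to start and 6.5 N at the limit, and draws the bat home when let go.
- organiser: Bystander: open clear plastic parts box, 130 x 210 x 40 mm, beyond the slide. Origin under its centre.
- spool: Bystander: grey solder-wire spool on end, 54 mm diameter, 46 mm tall, near the toggle end. Origin under its centre.
- driver: Bystander: black-handled screwdriver lying on the bench on the robot's side of the slide, about 200 mm long. Origin about its middle.

How it is judged:
On the way, in this order (a step that is already met when the one before it is completed fails the run):
1. the pointer is clear past the index tip, on the side away from the knob, by more than 3 mm (y of pointer in the frame of clip_tip below -0.003 m), for 0.1 s.
2. the pointer is back within 2.5 mm of the index tip along the slide, with the nut bearing on the knob-side end of the window, the toggle still free (y of pointer in the frame of clip_tip between -0.0025 and 0.0025 m and y of nut_top in the frame of window above 0.0015 m and value of joint lock below 0.3 rad), for 0.2 s.
At the end, for the whole second after the job is handed in: The pointer is within 2.5 mm of the index tip along the slide, the nut is more than 1.5 mm to the knob side of the window's middle (bearing on the knob-side end), the toggle is past 0.7 rad on the locked side and sprung home to within 3 mm, all at rest (y of pointer in the frame of clip_tip between -0.0025 and 0.0025 m and y of nut_top in the frame of window above 0.0015 m and value of joint lock above 0.7 rad and value of joint lock_pull below 0.003 m and linear speed of carriage below 0.005 m/s); the robot touches nothing.
It fails at once if the robot pushed on the carriage (contact force between any of the fingers, the arm and carriage above 1.5 N).
It fails at once if the organiser was moved more than 30 mm (distance of organiser from where it was at the start of the episode above 0.03 m).
It fails at once if the spool was moved more than 30 mm (distance of spool from where it was at the start of the episode above 0.03 m).
It fails at once if the driver was moved more than 30 mm (distance of driver from where it was at the start of the episode above 0.03 m).
It also fails if it takes over 72 s, if anything falls off the work surface, if the arm or the gripper's body presses on something with over 40 N, if the wrist force passes 120 N, or if a joint passes its speed limit or range.

## Working session

There is one attempt and no reset: what is moved stays moved. The work goes in short steps, Python scripts to look and compute and a tool call to move; the robot and the scene stay as the last step left them, time stands still between calls to the robot, and variables do not carry over. Pictures are saved under pics/ and viewed, at most 10 in all, crops included, and the job is handed in when it is done.

Besides the shell and the picture viewer there is one more tool, called after ">>>" as name(argument=value, ...), one argument or row to a line, values as JSON. jog_arm: Moves the arm, as the interface text tells. Its arguments: {"type":"object","properties":{"rows":{"type":"array","items":{"type":"array"}},"newtons":{"type":"number"}},"required":["rows"]}

```bash
mkdir -p pics; ls; cat > h.py <<'E'
import numpy as np, cv2
from cell import arm
def cam(n):
    d=arm.get_image(n); d['K']=np.array([[d['fx'],0,d['cx']],[0,d['fy'],d['cy']],[0,0,1.]])
    d['R']=cv2.Rodrigues(np.array(d['rvec'],float))[0]; d['t']=np.array(d['tvec'],float).ravel(); return d
def onplane(d,uv,z):
    p=cv2.undistortPoints(np.array(uv,float).reshape(-1,1,2),d['K'],np.array(d['dist_coeffs'],float)).reshape(-1,2)
    r=np.c_[p,np.ones(len(p))]@d['R']; c=-d['R'].T@d['t']
    return c+r*((z-c[2])/r[:,2])[:,None]
def cloud(d):
    v,u=np.mgrid[0:480,0:640]; p=cv2.undistortPoints(np.c_[u.ravel(),v.ravel()].astype(float).reshape(-1,1,2),d['K'],np.array(d['dist_coeffs'],float)).reshape(-1,2)
    z=d['depth'].reshape(-1,1); return ((np.c_[p,np.ones(len(p))]*z-d['t'])@d['R']).reshape(480,640,3)
def proj(d,P): return cv2.projectPoints(np.array(P,float).reshape(-1,1,3),np.array(d['rvec'],float),d['t'],d['K'],np.array(d['dist_coeffs'],float))[0].reshape(-1,2)
def save(d,n,crop=None,s=1):
    i=d['img'][:,:,::-1]
    if crop: a,b,c,e=crop; i=i[b:e,a:c]
    cv2.imwrite('pics/'+n,cv2.resize(i,None,fx=s,fy=s,interpolation=cv2.INTER_CUBIC))
E
python3 - <<'E'
from h import *
for n in('top','scene'):
    d=cam(n); save(d,n+'0.png'); print(n,-d['R'].T@d['t'],d['R'][2],d['fx'])
print(arm.observe())
E
```

```text
pics
top [ 0.55881336 -0.03966438  0.94020662] [ 0.05135852 -0.01458581 -0.99857376] 515.4901834803683
scene [ 1.0667909  -0.2849624   0.48746138] [-0.68995237  0.36321315 -0.62613252] 438.6166651980335
{'clock': 0.1, 'joints': array([ 0.99839842,  0.43513836,  0.02496378,  1.57399696, -0.01160286,
        1.13403259, -0.07514529]), 'dq': array([-0.00120946, -0.00017077, -0.00016818, -0.00220663,  0.00011041,
       -0.00067903,  0.00010948]), 'joint_efforts': array([ 4.80265764e-03, -6.69121385e+01,  9.89194438e-01, -3.15145540e+01,
       -6.03752676e-02,  3.72440577e-02,  1.71496055e-05]), 'position': array([ 0.282688  , -0.55689215,  0.22603618]), 'ee_rot': array([-3.05403681e+00, -7.30709918e-01,  7.08422925e-04]), 'force': array([ 0.48838433, -0.11707061, -0.32416729]), 'ft_torque': array([ 0.01476601, -0.01142031, -0.01607587]), 'gripper_force': 0.0, 'width': 1.0007453633306596}
```

View pics/top0.png

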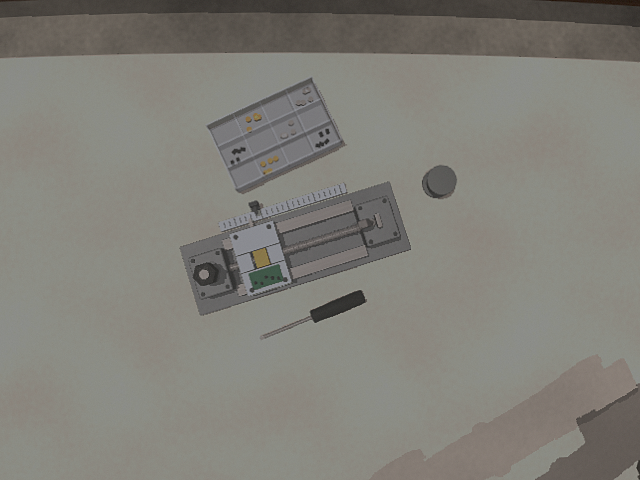

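View pics/scene0.png

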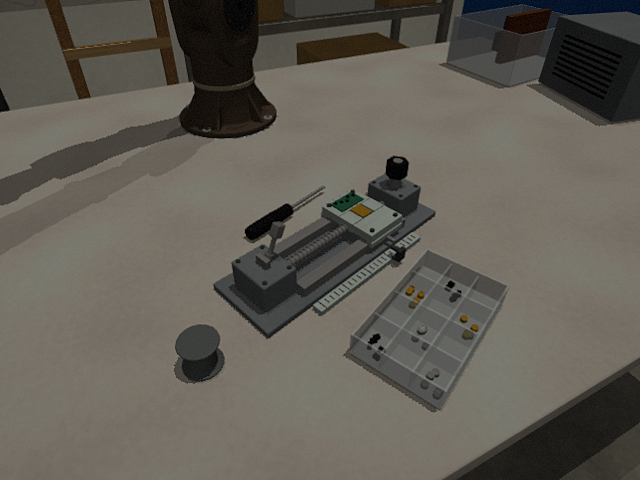

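Top: black knob ≈(205,273), clip ≈(255,207), carriage ≈(262,257), toggle paddle ≈(377,220), spool (439,181). The scene view agrees. Next I measure.

```bash
python3 - <<'E'
from h import *
d=cam('top'); save(d,'top1.png',(175,175,415,325),3.3); C=cloud(d)
g=d['img'].max(2)
def st(n,m): 
    P=C[m]; print(n,m.sum(),np.median(P,0).round(4),P.min(0).round(4),P.max(0).round(4))
v,u=np.mgrid[0:480,0:640]
m=(abs(u-205)<20)&(abs(v-273)<20)&(C[...,2]>.085); st('knob top',m)
kz=np.percentile(C[m][:,2],60);print('kz',kz)
(cu,cv_),r=cv2.minEnclosingCircle(np.c_[u[m],v[m]].astype(np.float32)); print(cu,cv_,r, onplane(d,[[cu,cv_]],kz)); print(cv2.minAreaRect(np.c_[u[m],v[m]].astype(np.float32)))
m=(abs(u-378)<18)&(abs(v-222)<18)&(C[...,2]>.09); st('paddle',m); print(cv2.minAreaRect(np.c_[u[m],v[m]].astype(np.float32)))
m=(abs(u-378)<40)&(abs(v-222)<40)&(C[...,2]>.055)&(C[...,2]<.068); R=cv2.minAreaRect((C[m][:,:2]*1000).astype(np.float32)); print('tail',R)
m=(abs(u-209)<30)&(abs(v-273)<40)&(C[...,2]>.055)&(C[...,2]<.066); R=cv2.minAreaRect((C[m][:,:2]*1000).astype(np.float32)); print('gear',R)
h=cv2.cvtColor(d['img'],cv2.COLOR_RGB2HSV)
m=(h[...,0]>10)&(h[...,0]<30)&(h[...,1]>120)&(abs(u-260)<20)&(abs(v-257)<20); st('nut',m)
R=cv2.minAreaRect(np.c_[u[m],v[m]].astype(np.float32)); print(R,onplane(d,[R[0]],.051))
E
```

```text
knob top 455 [0.5409 0.1391 0.1093] [ 0.5222 -0.0397  0.0853] [0.5588 0.1593 0.9402]
kz 0.10971504664289256
202.0 271.0 16.643415451049805 [[0.54569241 0.14430692 0.10971505]]
((202.6649627685547, 273.8711242675781), (30.37772560119629, 22.385976791381836), 2.602562189102173)
paddle 87 [ 0.6229 -0.1174  0.1182] [ 0.5588 -0.1272  0.1023] [ 0.6326 -0.0397  0.9402]
((375.52874755859375, 225.97671508789062), (30.149219512939453, 14.080102920532227), 6.009005546569824)
tail ((632.1096801757812, -143.96038818359375), (74.91328430175781, 60.41522979736328), 17.48836898803711)
gear ((551.0941162109375, 130.1239013671875), (87.37206268310547, 89.57403564453125), 18.600004196166992)
nut 52 [0.5692 0.0519 0.05  ] [0.552  0.0416 0.0424] [0.5848 0.0693 0.0541]
((261.43243408203125, 257.4054260253906), (16.762895584106445, 12.939779281616211), 72.89727020263672) [[0.56850996 0.05470817 0.051     ]]
```

View pics/top1.png

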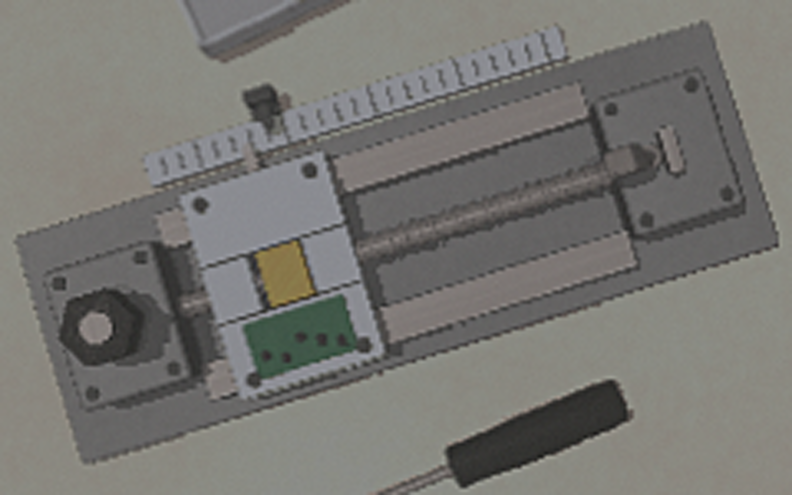

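Tail block centre (0.632,−0.144), slide angle 17.5°, which puts the knob axis at (0.542,0.142) with its top at 0.109. That matches the measured knob. In the crop the pointer (250,150) sits left of the clip tongue (268,128), so it is on the knob side. Next I zoom in on the pointer and clip from both cameras.

```bash
cat >> h.py <<'E'
A=np.deg2rad(17.5); T=np.array([.6321,-.1440]); X=np.array([np.cos(A),np.sin(A)]); Y=np.array([-np.sin(A),np.cos(A)])
def sl(P): P=np.atleast_2d(P)[:,:2]-T; return np.c_[P@X,P@Y]*1000
def W(x,y,z): p=T+(X*x+Y*y)/1000; return [p[0],p[1],z/1000]
def rect(d,z,x0,x1,y0,y1,s=8):
    "rectified view of plane z (mm) in slide coords, s px/mm; cols = y decreasing, rows = x decreasing"
    xs=np.arange(x1,x0,-1/s); ys=np.arange(y1,y0,-1/s); a,b=np.meshgrid(ys,xs)
    p=T+(b[...,None]*X+a[...,None]*Y)/1000; P=np.dstack([p,np.full(a.shape,z/1000)]).reshape(-1,3)
    m=proj(d,P).reshape(*a.shape,2).astype(np.float32)
    return cv2.remap(d['img'],m[...,0],m[...,1],cv2.INTER_CUBIC)[:,:,::-1]
E
python3 - <<'E'
from h import *
ims=[]
for n in('top','scene'):
    d=cam(n); i=rect(d,27.5,55,105,200,260,6).copy()
    for k in range(200,261,10): cv2.line(i,((260-k)*6,0),((260-k)*6,6),(0,0,255),1)
    for k in range(60,105,10): cv2.line(i,(0,(105-k)*6),(6,(105-k)*6),(0,0,255),1)
    ims.append(cv2.convertScaleAbs(i,alpha=1.6))
t=cam('top'); k=rect(t,109,-30,30,270,330,5); k=cv2.convertScaleAbs(k,alpha=2.5)
cv2.imwrite('pics/clip.png',np.hstack([np.vstack(ims),np.pad(k,((0,300),(0,0),(0,0)))]))
C=cloud(t); print('nut',sl(onplane(t,[[261.4,257.4]],.051)))
h=cv2.cvtColor(t['img'],cv2.COLOR_RGB2HSV);v,u=np.mgrid[0:480,0:640]
S=sl(C.reshape(-1,3)).reshape(480,640,2); m=(abs(C[...,2]-.053)<.005)&(S[...,1]<262)&(S[...,1]>120)&(abs(S[...,0])<60)
Q=S[m]; print('carr',np.percentile(Q,[1,50,99],axis=0), cv2.minAreaRect(Q.astype(np.float32)))
E
```

```text
nut [[ -0.86858081 208.68389618]]
carr [[-54.80892972 172.88588054]
 [ -6.75053706 210.60782286]
 [ 54.1493898  250.57820302]] ((-0.512359619140625, 212.00399780273438), (80.1162109375, 111.81665802001953), 89.94585418701172)
```

View pics/clip.png

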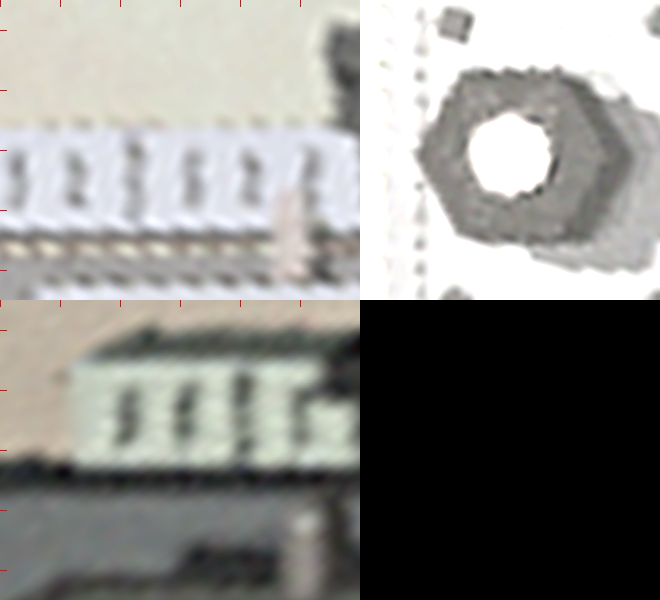

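Knob: flats face slide-x, centre at slide (−1, 300). Pointer at y≈211, matching the carriage centre at 212. The clip is off-crop at y<204, so I widen the view.

```bash
cat >> h.py <<'E'
def clipview(name,y0=170,y1=230):
    ims=[]
    for n in('top','scene'):
        d=cam(n); i=cv2.convertScaleAbs(rect(d,27.5,60,100,y0,y1,7),alpha=1.6)
        for k in range(y0,y1+1,5): cv2.line(i,((y1-k)*7,0),((y1-k)*7,12 if k%10==0 else 5),(0,0,255),1)
        for k in range(60,101,10): cv2.line(i,(0,(100-k)*7),(6,(100-k)*7),(0,0,255),1)
        ims.append(i)
    cv2.imwrite('pics/'+name,np.vstack(ims))
E
python3 -c "
from h import *
clipview('clip2.png')"
```

```text
(no output)
```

View pics/clip2.png

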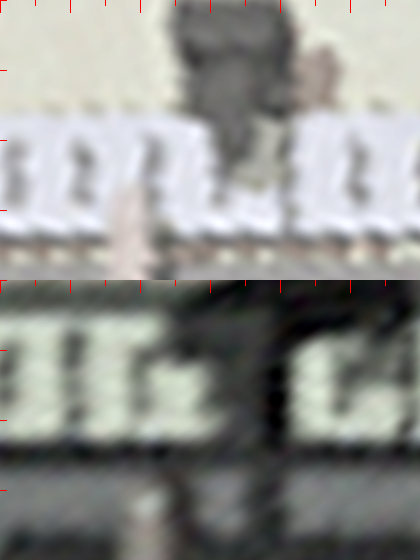

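Top view: pointer tip (130,185) gives slide (73.6, 211.4), as expected. Clip tongue tip (235,165) gives (76.4, 196.4), so the pointer is about 15 mm to the knob side. The nut (208.7) is about 3 mm to the far side of the window's middle (212), so the drive distance is about 21 mm, or roughly 175–180° clockwise, which fits in one wrist stroke if I pre-wind by +120°.

>>> jog_arm(
  rows=[
    [[25.8, 69.9, 0], [0, 0, 85], 1],
    [[25.8, 69.9, 0], [0, 0, 85], 1],
    [[25.8, 69.9, 0], [0, 0, 85], 1],
    [[25.8, 69.9, 0], [0, 0, 85], 1],
    [[25.8, 69.9, 0], [0, 0, 85], 1],
    [[25.8, 69.9, 0], [0, 0, 85], 1],
    [[25.8, 69.9, 0], [0, 0, 85], 1],
    [[25.8, 69.9, 0], [0, 0, 85], 1],
  ],
  newtons=40,
)

```text
clock: 1.4
position: [0.4566, -0.0865, 0.2272]
ee_rot: [1.751, 2.607, 0.0]
force: [1.2, -0.6, -0.3]
width: 1.003
gripper_force: 0.0
```

>>> jog_arm(
  rows=[
    [[8.4, 22.8, 0], [0, 0, 85], 1],
    [[8.4, 22.8, 0], [0, 0, 85], 1],
    [[8.4, 22.8, 0], [0, 0, 85], 1],
    [[8.4, 22.8, 0], [0, 0, 85], 1],
    [[8.4, 22.8, 0], [0, 0, 85], 1],
    [[8.4, 22.8, 0], [0, 0, 85], 1],
    [[8.4, 22.8, 0], [0, 0, 85], 1],
    [[8.4, 22.8, 0], [0, 0, 85], 1],
  ],
)

```text
clock: 2.4
position: [0.5401, 0.1396, 0.2267]
ee_rot: [0.471, -3.106, 0.0]
force: [0.2, -0.2, 0.1]
width: 0.997
gripper_force: 0.0
```

```bash
python3 - <<'E'
from h import *
from scipy.spatial.transform import Rotation as Ro
o=arm.observe();R=Ro.from_rotvec(o['ee_rot']).as_matrix();print(o['position'],np.degrees(np.arctan2(R[1,1],R[0,1])),R[:,2],o['joints'])
E
```

```text
[0.54010002 0.13962535 0.22673028] 107.23516257013928 [ 1.30863109e-05 -1.44255579e-04 -9.99999990e-01] [ 0.27134122  0.46741208 -0.87691578  1.68789215  0.38588609  1.16972766
  1.16496142]
```

>>> jog_arm(
  rows=[
    [[0.1, 0.2, 0], [0, 0, 10.1], 1],
    [[0.1, 0.2, -3], [0, 0, 20.2], 1],
    [[0.1, 0.2, -6], [0, 0, 30.3], 1],
    [[0.1, 0.2, -10], [0, 0, 30.3], 1],
    [[0.1, 0.2, -13], [0, 0, 30.3], 1],
    [[0.1, 0.2, -14.8], [0, 0, 30.3], 1],
    [[0.1, 0.2, -14.8], [0, 0, 30.3], 0.6],
    [[0.1, 0.2, -14.8], [0, 0, 30.3], 0.5],
  ],
)

```text
clock: 3.4
position: [0.5417, 0.1423, 0.0799]
ee_rot: [-1.257, 2.877, -0.0]
force: [0.2, -0.0, -0.6]
width: 0.831
gripper_force: 0.0
```

>>> jog_arm(
  rows=[
    [[0, 0, 0], [0, 0, 0], 0.4],
    [[0, 0, 0], [0, 0, 0], 0.2],
    [[0, 0, 0], [0, 0, 0], 0.2],
    [[0, 0, 0], [0, 0, 0], 0.2],
  ],
)

```text
clock: 3.9
position: [0.5411, 0.1417, 0.0789]
ee_rot: [-1.258, 2.879, -0.0]
force: [-0.1, -0.2, -0.4]
width: 0.396
gripper_force: 0.0
```

```bash
python3 - <<'E'
from h import *
from scipy.spatial.transform import Rotation as Ro
o=arm.observe();R=Ro.from_rotvec(o['ee_rot']).as_matrix();print(o['position'],np.degrees(np.arctan2(R[1,1],R[0,1])),o['joints'],o['force'],o['ft_torque'],o['width']*92)
d=cam('scene');save(d,'grip.png',(300,100,500,250),3)
E
```

```text
[0.54112969 0.14173117 0.07885724] 137.20388721588947 [ 0.25149846  0.66907316 -0.88606755  1.84462239  0.63733636  0.93985541
  1.46911596] [-0.10608109 -0.21919347 -0.35588454] [ 0.13993584 -0.08134545  0.01459136] 36.43485668207026
```

View pics/grip.png

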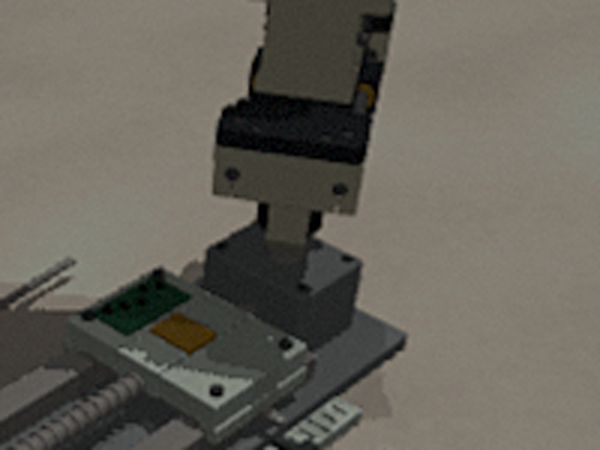

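The fingers straddle the knob (at about (290,235)) on two flats, 36 mm apart and still closing. I let them close, then turn clockwise.

>>> jog_arm(
  rows=[
    [[0, 0, 0], [0, 0, 0], 0.2],
    [[0, 0, 0], [0, 0, 0], 0.2],
    [[0, 0, 0], [0, 0, 0], 0.2],
    [[0, 0, 0], [0, 0, -8], 0.2],
    [[0, 0, 0], [0, 0, -16], 0.2],
    [[0, 0, 0], [0, 0, -24], 0.2],
    [[0, 0, 0], [0, 0, -32], 0.2],
    [[0, 0, 0], [0, 0, -40], 0.2],
  ],
)

```text
clock: 4.95
position: [0.5413, 0.141, 0.0788]
ee_rot: [-0.19, 3.136, -0.002]
force: [-1.4, -1.9, 3.5]
width: 0.365
gripper_force: 40.0
```

>>> jog_arm(
  rows=[
    [[0, 0, 0], [0, 0, -10], 0.2],
    [[0, 0, 0], [0, 0, -20], 0.2],
    [[0, 0, 0], [0, 0, -30], 0.2],
    [[0, 0, 0], [0, 0, -40], 0.2],
    [[0, 0, 0], [0, 0, -50], 0.2],
    [[0, 0, 0], [0, 0, -60], 0.2],
    [[0, 0, 0], [0, 0, -60], 0.2],
  ],
)

```text
clock: 5.82
position: [0.5406, 0.1393, 0.0787]
ee_rot: [1.402, 2.811, -0.006]
force: [-5.1, -6.0, 7.7]
width: 0.369
gripper_force: 40.0
```

```bash
cat >> h.py <<'E'
from scipy.spatial.transform import Rotation as Ro
def stat():
    o=arm.observe();R=Ro.from_rotvec(o['ee_rot']).as_matrix();print(o['clock'],o['position'].round(4),'yaw',np.degrees(np.arctan2(R[1,1],R[0,1])).round(1),'j',o['joints'].round(2),'F',o['force'].round(1),o['ft_torque'].round(2),'w',(o['width']*92).round(1),o['gripper_force'])
def carr():
    t=cam('top'); C=cloud(t); S=sl(C.reshape(-1,3)).reshape(480,640,2)
    m=(abs(C[...,2]-.053)<.005)&(S[...,1]<262)&(S[...,1]>95)&(abs(S[...,0])<60)
    Q=S[m]; Q=Q[abs(Q[:,0])>25]; r=cv2.minAreaRect(Q.astype(np.float32)); p=np.percentile(Q[:,1],[.5,99.5]); 
    h=cv2.cvtColor(t['img'],cv2.COLOR_RGB2HSV)
    n=(h[...,0]>10)&(h[...,0]<30)&(h[...,1]>120)&(abs(S[...,0])<20)&m
    v,u=np.nonzero(n); nut=sl(onplane(t,[cv2.minAreaRect(np.c_[u,v].astype(np.float32))[0]],.051))[0] if len(u) else None
    print('carr rect',r,'pct',p,p.mean(),'nut',nut)
E
python3 -c "
from h import *
stat();carr()"
```

```text
Traceback (most recent call last):
  File "h.py", line 37, in stat
    o=arm.observe();R=Ro.from_rotvec(o['ee_rot']).as_matrix();print(o['clock'],o['position'].round(4),'yaw',np.degrees(np.arctan2(R[1,1],R[0,1])).round(1),'j',o['joints'].round(2),'F',o['force'].round(1),o['ft_torque'].round(2),'w',(o['width']*92).round(1),o['gripper_force'])
                                                                                                                                                                                                                                        ^^^^^^^^^^^^^^^^^^^^^
AttributeError: 'float' object has no attribute 'round'
```

```bash
sed -i "s/(o\['width'\]\*92).round(1)/round(o['width']*92,1)/" h.py; python3 -c "
from h import *
stat();carr()"
```

```text
5.825 [0.5406 0.1393 0.0787] yaw 37.0 j [-0.03  0.54 -0.45  1.87  0.32  0.8   0.  ] F [-5.1 -6.   7.7] [-1.08  0.72 -0.08] w 33.9 39.99343468953157
carr rect ((-0.4203681945800781, 200.796630859375), (111.89021301269531, 80.09823608398438), 0.0538242906332016) pct [161.22080678 240.51483003] 200.86781840445366 nut [ -0.88107719 197.36122461]
```

>>> jog_arm(
  rows=[
    [[0, -0.1, 0], [0, 0, -10], 0.2],
    [[0, -0.1, 0], [0, 0, -20], 0.2],
    [[-0.1, -0.1, 0], [0, 0, -30], 0.2],
    [[-0.1, -0.1, 0], [0, 0, -40], 0.2],
    [[-0.1, -0.1, 0], [0, 0, -50], 0.2],
    [[-0.1, -0.1, 0], [0, 0, -60], 0.2],
    [[-0.1, -0.1, 0], [0, 0, -70], 0.2],
    [[-0.1, -0.1, 0], [0, 0, -80], 0.2],
  ],
)

```text
clock: 6.88
position: [0.5383, 0.1394, 0.0787]
ee_rot: [2.882, 1.249, -0.006]
force: [-9.4, -2.7, 8.9]
width: 0.367
gripper_force: 40.0
```

>>> jog_arm(
  rows=[
    [[0, 0, 0], [0, 0, -8], 0.2],
    [[0, 0, 0], [0, 0, -8], 0.2],
  ],
)

```text
clock: 7.12
position: [0.5381, 0.1396, 0.0787]
ee_rot: [2.96, 1.051, -0.006]
force: [-9.8, -2.1, 9.4]
width: 0.369
gripper_force: 40.0
```

```bash
python3 -c "
from h import *
stat();carr();clipview('past.png',165,225)"
```

```text
7.125 [0.5381 0.1396 0.0787] yaw -50.9 j [-0.32  0.5  -0.04  1.9   0.03  0.75 -1.27] F [-9.8 -2.1  9.4] [-0.59  1.72 -0.13] w 34.0 39.999695787846576
carr rect ((-0.3091316223144531, 189.97938537597656), (111.79533386230469, 80.07957458496094), 0.002105977386236191) pct [150.37414047 229.16597695] 189.77005871253454 nut [ -0.84453077 186.3748639 ]
```

View pics/past.png

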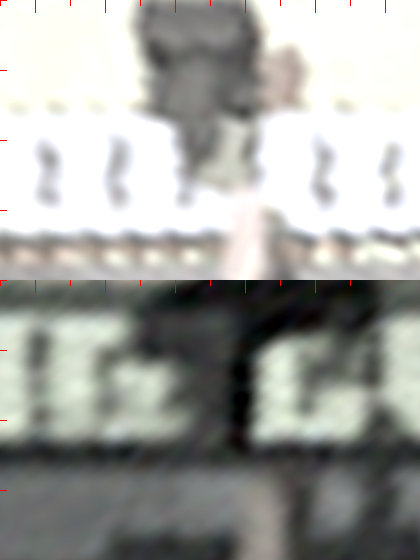

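Pointer at top-view col ≈252 (y≈189) and tongue tip at (200,165) (y≈196.5), so it is about 7 mm past the clip. I'll refine the tongue's y using colour, depth and profile.

```bash
python3 - <<'E'
from h import *
t=cam('top'); C=cloud(t); S=sl(C.reshape(-1,3)).reshape(480,640,2)
for x0,x1 in((62,66),(66,70),(70,74),(76,79),(79,82),(82,86),(86,92)):
    m=(C[...,2]>.020)&(C[...,2]<.06)&(S[...,0]>x0)&(S[...,0]<x1)&(S[...,1]>170)&(S[...,1]<225)
    Q=S[m]; print(x0,m.sum(),(Q[:,1].min(),Q[:,1].max(),Q[:,1].mean(),np.median(C[m][:,2])) if m.sum() else '')
i=rect(t,27.5,60,100,165,225,2); g=cv2.cvtColor(i,cv2.COLOR_BGR2GRAY)
for x in(74,75.,76,77,78,79,80): print(x,g[int((100-x)*2)][30:80])
E
```

```text
62 7 (np.float64(187.28072164350155), np.float64(192.2687542190737), np.float64(189.86699462393145), np.float64(0.02697693831855105))
66 8 (np.float64(187.25048664162696), np.float64(192.90231561377576), np.float64(190.0634686776428), np.float64(0.027663768688434398))
70 6 (np.float64(187.99053603035276), np.float64(191.97821867933405), np.float64(189.96445573119897), np.float64(0.025674067754205797))
76 3 (np.float64(197.09010258247605), np.float64(198.65433263900704), np.float64(197.8803497567305), np.float64(0.026786220570453597))
79 6 (np.float64(194.88006859095367), np.float64(200.37844900761274), np.float64(197.63720075949445), np.float64(0.02722143503168971))
82 7 (np.float64(195.06126444008316), np.float64(200.55109193785398), np.float64(197.7123886123149), np.float64(0.02725771005659907))
86 12 (np.float64(194.8782964516355), np.float64(200.69235703286438), np.float64(197.79280976001917), np.float64(0.027690366860393122))
74 [144 134 128 130 136 147 157 166 172 176 175 171 168 167 168 169 170 172
 173 169 157 142 127 117 114 117 122 127 129 127 126 124 121 119 118 122
 127 1
[... 595 characters left out ...]
9 108 114 122 126 126
 127 126 120 110 105 106 113 128 146 160 167 172 175 175]
78 [166 150 131 117 114 120 130 143 153 161 167 171 172 170 169 170 174 176
 171 161 147 132 113  93  79  71  67  66  67  71  79  89 101 114 123 129
 132 131 120 105  92  92 104 125 145 162 168 171 173 175]
79 [167 155 140 129 123 127 134 145 155 162 167 170 172 173 174 175 174 172
 165 151 132 115  98  82  72  69  70  69  67  68  73  83  95 107 119 129
 135 136 129 111  92  84  92 108 130 150 162 167 170 173]
80 [161 152 144 139 138 143 150 156 163 167 169 170 172 174 178 180 177 170
 159 144 125 107  92  80  72  72  76  79  77  74  72  78  88  99 112 123
 132 136 133 122 107  94  95 107 126 144 160 167 169 171]
```

By depth the pointer is at 189.95 (carriage 190.0) and the tongue at 197.7, so it is 7.7 mm past. To wind back: 6 mm of play plus 7.7 mm ≈ 111°. I do 95° first and then measure.

>>> jog_arm(
  rows=[
    [[0, 0, 0], [0, 0, 10], 0.2],
    [[0, 0, 0], [0, 0, 20], 0.2],
    [[0, 0, 0], [0, 0, 30], 0.2],
    [[0, 0, 0], [0, 0, 40], 0.2],
    [[0, 0, 0], [0, 0, 50], 0.2],
    [[0, 0, 0], [0, 0, 60], 0.2],
    [[0, 0, 0], [0, 0, 70], 0.2],
    [[0, 0, 0], [0, 0, 80], 0.2],
  ],
)

```text
clock: 8.32
position: [0.5404, 0.1392, 0.0788]
ee_rot: [1.583, 2.712, -0.002]
force: [-1.0, -3.0, 1.5]
width: 0.367
gripper_force: 40.0
```

>>> jog_arm(
  rows=[
    [[0, 0, 0], [0, 0, 8], 0.2],
    [[0, 0, 0], [0, 0, 15], 0.2],
    [[0, 0, 0], [0, 0, 15], 0.2],
  ],
)

```text
clock: 8.7
position: [0.5407, 0.1395, 0.0788]
ee_rot: [1.224, 2.892, -0.001]
force: [0.4, -3.6, 2.2]
width: 0.369
gripper_force: 40.0
```

```bash
python3 -c "
from h import *
stat();carr();carr()"
```

```text
8.7 [0.5407 0.1395 0.0788] yaw 44.1 j [-0.    0.55 -0.48  1.87  0.34  0.81  0.11] F [ 0.4 -3.6  2.2] [-0.68 -0.29  0.1 ] w 34.0 40.00204229792871
carr rect ((-0.43897247314453125, 195.85980224609375), (111.86446380615234, 79.92306518554688), 0.0807320848107338) pct [156.31558686 235.3676075 ] 195.8415971806117 nut [ -0.61716346 198.22850483]
carr rect ((-0.23537445068359375, 195.59805297851562), (111.70726776123047, 79.77391052246094), 0.19801001250743866) pct [156.67455366 235.1566738 ] 195.91561372847812 nut [ -0.88471981 197.95007457]
```

>>> jog_arm(
  rows=[
    [[0, 0, 0], [0, 0, 7], 0.2],
    [[0, 0, 0], [0, 0, 14], 0.2],
    [[0, 0, 0], [0, 0, 14], 0.2],
    [[0, 0, 0], [0, 0, 14], 0.2],
  ],
)

```text
clock: 9.3
position: [0.541, 0.1399, 0.0788]
ee_rot: [0.867, 3.018, -0.001]
force: [3.8, -3.8, -0.2]
width: 0.366
gripper_force: 40.0
```

```bash
python3 - <<'E'
from h import *
stat();carr();carr()
for k in range(3):
  t=cam('top'); C=cloud(t); S=sl(C.reshape(-1,3)).reshape(480,640,2)
  for x0,x1 in((62,73),(78,92)):
    m=(C[...,2]>.020)&(C[...,2]<.06)&(S[...,0]>x0)&(S[...,0]<x1)&(S[...,1]>180)&(S[...,1]<215)
    Q=S[m]; print(x0,m.sum(),Q[:,1].min(),Q[:,1].max(),Q[:,1].mean())
clipview('back.png',180,220)
E
```

```text
9.3 [0.541  0.1399 0.0788] yaw 57.9 j [ 0.04  0.56 -0.54  1.86  0.39  0.82  0.31] F [ 3.8 -3.8 -0.2] [-0.86 -0.88  0.05] w 33.7 40.00549380270968
carr rect ((-0.2886924743652344, 197.40423583984375), (111.93392944335938, 79.53700256347656), 0.14949290454387665) pct [157.9973594  236.92379971] 197.46057955404206 nut [ -0.64282459 199.59001281]
carr rect ((-0.3819694519042969, 197.40017700195312), (111.8801040649414, 79.89865112304688), 0.10247376561164856) pct [157.96192236 236.86501552] 197.41346894125473 nut [ -0.64791914 199.86234773]
62 22 194.80191589950778 200.90245917287208 197.4915585235829
78 27 194.85237180490358 200.64358233192573 197.79632041274886
62 22 194.56084637146878 200.731917888602 197.46900410420187
78 28 194.92587629930208 200.79220553754428 197.81491465590418
62 22 194.5001856348906 200.61506304191346 197.496636125803
78 28 194.77753620016313 200.68342372862688 197.75996595111255
```

View pics/back.png

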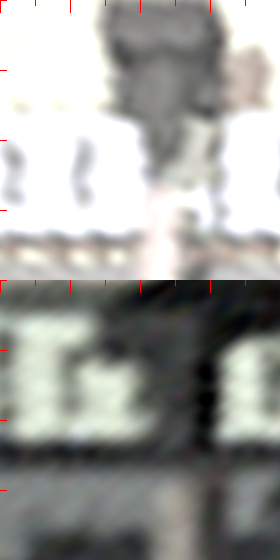

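Pointer 197.5 against tongue 197.8, so they are aligned within 0.3 mm, with the nut on the knob side. The picture agrees: pointer (165,200) lies under the tongue (165,170). I release and rise straight up.

>>> jog_arm(
  rows=[
    [[0, 0, 0], [0, 0, 0], 0.5],
    [[0, 0, 0], [0, 0, 0], 0.6],
    [[0, 0, 0], [0, 0, 0], 0.65],
    [[0, 0, 3], [0, 0, 0], 0.65],
    [[0, 0, 8], [0, 0, 0], 0.65],
    [[0, 0, 13], [0, 0, 0], 0.65],
    [[0, 0, 15], [0, 0, 0], 0.65],
    [[0, 0, 15], [0, 0, 0], 0.65],
  ],
)

```text
clock: 10.65
position: [0.5407, 0.1414, 0.2303]
ee_rot: [0.86, 3.019, 0.003]
force: [-0.2, 0.6, -0.8]
width: 0.649
gripper_force: 0.0
```

```bash
python3 - <<'E'
from h import *
stat();carr();carr()
for n in('top','scene'):
    d=cam(n); C=cloud(d); S=sl(C.reshape(-1,3)).reshape(480,640,2); z=C[...,2]*1000
    m=(z>88)&(z<125)&(abs(S[...,0])<25)&(S[...,1]>5)&(S[...,1]<50)
    Q=np.c_[S[m],z[m]]; print(n,len(Q),np.percentile(Q,[3,50,97],axis=0).round(1).tolist())
    # along-bat coords about pivot (0,0,50)
    a=.45; r=Q[:,1]*np.sin(a)+(Q[:,2]-50)*np.cos(a); s=Q[:,1]*np.cos(a)-(Q[:,2]-50)*np.sin(a)
    print(' r',np.percentile(r,[3,97]).round(1),'s',np.percentile(s,[3,97]).round(1))
    h=S[(z>55)&(z<69)&(abs(S[...,0])<50)&(abs(S[...,1])<40)]; print(' tail',cv2.minAreaRect(h.astype(np.float32)))
E
```

```text
10.65 [0.5407 0.1414 0.2303] yaw 58.2 j [ 0.1   0.4  -0.62  1.7   0.25  1.13  0.43] F [-0.2  0.6 -0.8] [ 0.01 -0.14  0.02] w 59.7 0.0
carr rect ((-0.3563232421875, 197.3824462890625), (111.72399139404297, 79.8330307006836), 0.23590153455734253) pct [158.24252267 236.72787918] 197.4852009212261 nut [ -0.64280889 199.59006304]
carr rect ((-0.23734283447265625, 197.47860717773438), (80.00942993164062, 111.70213317871094), 89.94768524169922) pct [158.08170038 236.8585668 ] 197.47013359085418 nut [ -0.37011479 199.59622644]
top 105 [[-6.7, 18.4, 104.7], [-0.5, 29.3, 116.8], [6.1, 38.0, 121.0]]
 r [57.1 77. ] s [-8.   6.3]
 tail ((0.08588027954101562, -0.22980308532714844), (75.0337905883789, 60.86328125), 0.007468975614756346)
scene 256 [[-7.8, 15.3, 90.6], [0.9, 22.3, 110.8], [4.8, 34.4, 120.8]]
 r [43.5 75.5] s [-9.9  4. ]
 tail ((-2.222003936767578, -1.84619140625), (76.3519515991211, 61.07412338256836), 0.8395934700965881)
```

Alignment held. The bat matches the model: pivot near slide (−0.4,−0.7), head r up to 76. I move above the toggle, yaw to close across the slide, then tilt along the bat.

>>> jog_arm(
  rows=[
    [[1.8, -5.8, 0], [0, 0, -9], 0.5],
    [[3.7, -11.6, 0], [0, 0, -18], 0.5],
    [[5.5, -17.4, 0], [0, 0, -27], 0.5],
    [[7.4, -23.3, 0], [0, 0, -36], 0.5],
    [[7.4, -23.3, 0], [0, 0, -40.7], 0.5],
    [[7.4, -23.3, 0], [0, 0, -40.7], 0.5],
    [[7.4, -23.3, 0], [0, 0, -40.7], 0.5],
  ],
)

```text
clock: 11.72
position: [0.6137, -0.0909, 0.2281]
ee_rot: [-1.852, -2.536, 0.0]
force: [0.2, 0.1, -0.5]
width: 0.501
gripper_force: 0.0
```

>>> jog_arm(
  rows=[
    [[0, 0, 0], [-8.2, -2.6, 0], 0.5],
    [[0, 0, 0], [-16.4, -5.2, 0], 0.5],
    [[0, 0, 0], [-24.6, -7.8, 0], 0.5],
    [[0, 0, -2], [-24.6, -7.8, 0], 0.5],
    [[0, 0, -4], [-24.6, -7.8, 0], 0.5],
    [[0, 0, -4], [-24.6, -7.8, 0], 0.5],
  ],
)

```text
clock: 12.48
position: [0.6127, -0.0944, 0.1864]
ee_rot: [1.632, 2.222, -0.377]
force: [0.0, 0.4, -0.0]
width: 0.498
gripper_force: 0.0
```

```bash
cat >> h.py <<'E'
def tool():
    o=arm.observe(); R=Ro.from_rotvec(o['ee_rot']).as_matrix(); p=o['position']; s=sl(p[:2])[0]; y=s[1]+.7
    B=np.array([[X[0],X[1],0],[Y[0],Y[1],0],[0,0,1]])
    print('slide xyz',s.round(1),p[2]*1000,'-z in slide',(B@-R[:,2]).round(3),'y',(B@R[:,1]).round(3),'lean TCP',np.arctan2(y,p[2]*1e3-50).round(3),'r',np.hypot(y,p[2]*1e3-50).round(1))
E
python3 -c "
from h import *
stat();tool()"
```

```text
12.475 [ 0.6127 -0.0944  0.1864] yaw 17.4 j [-0.02  0.44 -0.24  1.79  0.67  1.01 -0.32] F [ 0.   0.4 -0. ] [0.5  0.06 0.01] w 45.8 0.0
slide xyz [-3.6 53.2] 186.36516418062254 -z in slide [0.004 0.434 0.901] y [ 1.    -0.002 -0.004] lean TCP 0.376 r 146.6
```

>>> jog_arm(
  rows=[
    [[0.2, 0.3, -2], [0, 0, 0], 0.5],
    [[0.4, -0.5, -4], [0, 0, 0], 0.5],
    [[0.4, -0.5, -4], [0, 0, 0], 0.5],
    [[0.4, -0.5, -4], [0, 0, 0], 0.5],
  ],
)

```text
clock: 12.98
position: [0.6184, -0.0973, 0.149]
ee_rot: [1.629, 2.221, -0.372]
force: [0.6, 0.3, 0.8]
width: 0.499
gripper_force: 0.0
```

```bash
python3 -c "
from h import *
stat();tool()"
```

```text
12.975 [ 0.6184 -0.0973  0.149 ] yaw 17.5 j [-0.03  0.48 -0.23  1.82  0.71  0.94 -0.38] F [0.6 0.3 0.8] [0.47 0.04 0.03] w 45.9 0.0
slide xyz [ 0.9 48.7] 149.03718290891672 -z in slide [-0.001  0.435  0.9  ] y [ 1.    -0.     0.001] lean TCP 0.462 r 110.7
```

>>> jog_arm(
  rows=[
    [[0.2, -0.9, -1.8], [0, 0, 0], 0.5],
    [[0.4, -1.8, -3.6], [0, 0, 0], 0.5],
    [[0.7, -2.7, -5.5], [0, 0, 0], 0.5],
    [[0.7, -2.7, -5.5], [0, 0, 0], 0.5],
    [[0.7, -2.7, -5.5], [0, 0, 0], 0.4],
  ],
  newtons=30,
)

```text
clock: 13.6
position: [0.6252, -0.124, 0.0937]
ee_rot: [1.628, 2.221, -0.372]
force: [0.1, -0.5, 0.8]
width: 0.435
gripper_force: 0.0
```

```bash
python3 -c "
from h import *
stat();tool();d=cam('scene');save(d,'tog.png',(200,180,340,320),4)"
```

```text
13.6 [ 0.6252 -0.124   0.0937] yaw 17.5 j [-0.01  0.56 -0.19  1.86  0.78  0.83 -0.43] F [ 0.1 -0.5  0.8] [ 0.55  0.03 -0.02] w 40.0 0.0
slide xyz [-0.6 21.1] 93.6612597681169 -z in slide [-0.001  0.435  0.9  ] y [1.    0.001 0.001] lean TCP 0.464 r 48.8
```

View pics/tog.png

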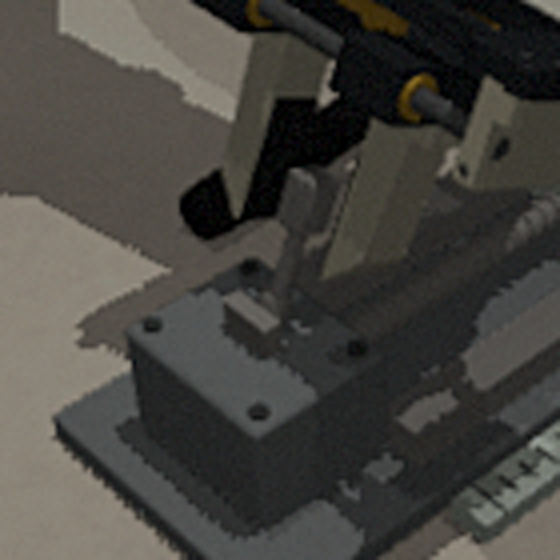

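The paddle (310,195) is between the fingers and the ridge (255,320) is on its far side. I close on it.

>>> jog_arm(
  rows=[
    [[0, 0, 0], [0, 0, 0], 0.2],
    [[0, 0, 0], [0, 0, 0], 0.1],
    [[0, 0, 0], [0, 0, 0], 0.05],
    [[0, 0, 0], [0, 0, 0], 0.05],
    [[0, 0, 0], [0, 0, 0], 0.05],
    [[0, 0, 0], [0, 0, 0], 0.05],
  ],
  newtons=30,
)

```text
clock: 14.4
position: [0.624, -0.1245, 0.0941]
ee_rot: [1.629, 2.221, -0.375]
force: [-5.7, 0.7, 7.1]
width: 0.15
gripper_force: 30.0
```

>>> jog_arm(
  rows=[
    [[-0.1, 0.2, 0.4], [0, 0, 0], 0.05],
    [[-0.2, 0.4, 0.8], [0, 0, 0], 0.05],
    [[-0.3, 0.5, 1.2], [0, 0, 0], 0.05],
    [[-0.3, 0.5, 1.2], [0, 0, 0], 0.05],
  ],
)

```text
clock: 14.9
position: [0.622, -0.1192, 0.1058]
ee_rot: [1.628, 2.221, -0.372]
force: [0.0, -3.6, -6.6]
width: 0.15
gripper_force: 30.0
```

```bash
python3 -c "
from h import *
stat();tool()"
```

```text
14.9 [ 0.622  -0.1192  0.1058] yaw 17.5 j [-0.01  0.54 -0.2   1.85  0.76  0.85 -0.42] F [ 0.  -3.6 -6.6] [0.43 0.06 0.01] w 13.8 29.99889850616455
slide xyz [-2.2 26.7] 105.84692474711231 -z in slide [-0.001  0.435  0.9  ] y [1.    0.    0.001] lean TCP 0.456 r 62.2
```

>>> jog_arm(
  rows=[
    [[0.27, -0.86, 0.25], [8.2, 2.6, 0], 0.05],
    [[0.54, -1.71, 0.46], [16.4, 5.2, 0], 0.05],
    [[0.81, -2.57, 0.54], [24.6, 7.8, 0], 0.05],
    [[1.09, -3.45, 0.47], [32.8, 10.3, 0], 0.05],
    [[1.36, -4.3, 0.27], [41, 12.9, 0], 0.05],
    [[1.61, -5.12, -0.06], [49.2, 15.5, 0], 0.05],
    [[1.61, -5.12, -0.06], [49.2, 15.5, 0], 0.05],
  ],
)

```text
clock: 15.78
position: [0.6379, -0.1695, 0.1028]
ee_rot: [-1.627, -2.213, -0.38]
force: [-3.3, 1.7, -4.6]
width: 0.154
gripper_force: 30.0
```

```bash
python3 -c "
from h import *
stat();tool();carr()"
```

```text
15.775 [ 0.6379 -0.1695  0.1028] yaw 17.3 j [ 0.66  0.86 -0.55  1.31  0.02  1.3   0.53] F [-3.3  1.7 -4.6] [-1.1   0.28  0.4 ] w 14.1 29.999820291996002
slide xyz [ -2.2 -26.1] 102.80873707318749 -z in slide [-0.001 -0.443  0.896] y [ 1.    -0.003  0.   ] lean TCP -0.448 r 58.6
carr rect ((-0.43122100830078125, 197.38284301757812), (111.57571411132812, 79.96965026855469), 0.189863383769989) pct [157.99421959 236.57374203] 197.28398080770415 nut [ -0.92067104 199.85614787]
```

The toggle is at the locked lean (−0.448). I ease it home, open, and back off along the bat.

>>> jog_arm(
  rows=[
    [[-0.07, 0.2, -0.45], [0, 0, 0], 0.05],
    [[-0.13, 0.4, -0.9], [0, 0, 0], 0.05],
    [[-0.13, 0.4, -0.9], [0, 0, 0], 0.05],
    [[-0.13, 0.4, -0.9], [0, 0, 0], 0.3],
    [[-0.13, 0.4, -0.9], [0, 0, 0], 0.45],
    [[-0.13, 0.4, -0.9], [0, 0, 0], 0.45],
  ],
)

```text
clock: 16.58
position: [0.6373, -0.1666, 0.0966]
ee_rot: [-1.63, -2.223, -0.375]
force: [0.5, -0.5, -0.3]
width: 0.421
gripper_force: 0.0
```

>>> jog_arm(
  rows=[
    [[0.2, -0.6, 1.4], [0, 0, 0], 0.45],
    [[0.4, -1.4, 3], [0, 0, 0], 0.45],
    [[0.8, -2.5, 5.4], [0, 0, 0], 0.45],
    [[1.2, -3.7, 8.1], [0, 0, 0], 0.45],
    [[1.2, -3.7, 12], [0, 0, 0], 0.45],
    [[1.2, -3.7, 12], [0, 0, 0], 0.45],
  ],
)

```text
clock: 17.32
position: [0.6508, -0.204, 0.2209]
ee_rot: [-1.632, -2.227, -0.378]
force: [0.3, -0.3, -0.2]
width: 0.449
gripper_force: 0.0
```

```bash
python3 - <<'E'
from h import *
stat();carr();carr()
for n in('top','scene'):
    d=cam(n); C=cloud(d); S=sl(C.reshape(-1,3)).reshape(480,640,2); z=C[...,2]*1000
    m=(z>84)&(z<125)&(abs(S[...,0])<15)&(S[...,1]<40)&(S[...,1]>-50)
    y=S[m][:,1]; a=-.45; r=y*np.sin(a)+(z[m]-50)*np.cos(a); s=y*np.cos(a)-(z[m]-50)*np.sin(a)
    print(n,m.sum(),'r',np.percentile(r,[3,97]).round(1),'s',np.percentile(s,[3,97]).round(1))
save(d,'end.png',(180,140,440,350),3)
E
```

```text
17.325 [ 0.6508 -0.204   0.2209] yaw 17.4 j [ 0.67  0.8  -0.55  1.11 -0.    1.54  0.52] F [ 0.3 -0.3 -0.2] [-0.42 -0.25 -0.05] w 41.3 0.0
carr rect ((-0.4060859680175781, 197.56454467773438), (111.79193878173828, 79.94673156738281), 0.22313587367534637) pct [158.03402406 237.00061126] 197.51731766084237 nut [ -0.92067104 199.85614787]
carr rect ((-0.3592338562011719, 197.48922729492188), (111.96819305419922, 79.83802795410156), 0.09198059141635895) pct [158.37410331 237.04574645] 197.70992488433194 nut [ -0.92067104 199.85614787]
top 139 r [39.  76.9] s [-5.8  8.7]
scene 236 r [41.9 77.2] s [-9.1  5.5]
```

View pics/end.png

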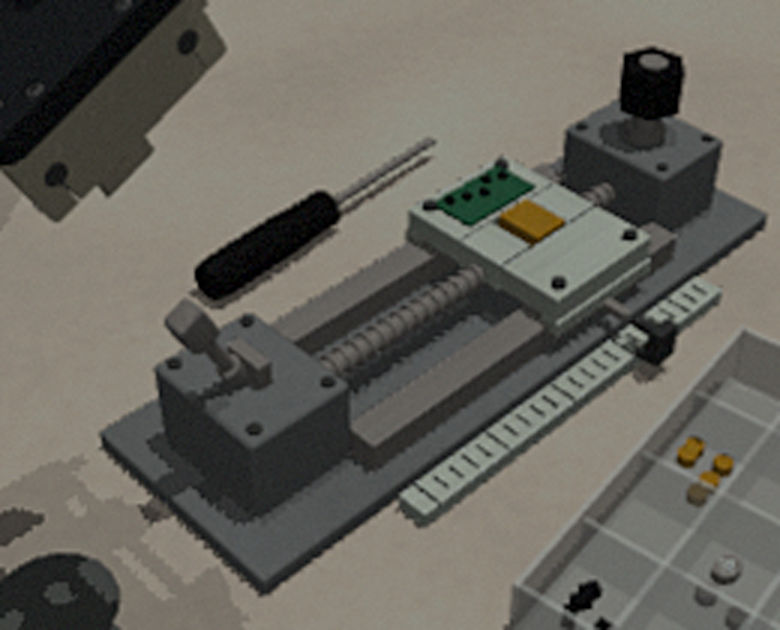

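The bat (190,330) leans to the far side, sprung home (r 77). Carriage 197.5 against clip 197.7, the nut is on the knob side, the bystanders are in place and the arm is clear.

```bash
python3 -c "
from cell import arm
print(arm.sign_off())"
```

```text
the job is handed in; nothing more can be done
None
```

The job is handed in, with no verdict returned: I measured the pointer within about 0.3 mm of the clip tip, the nut about 2.3 mm to the knob side of the window's middle, and the toggle flipped to the locked side and sprung home, with the bystanders in place.

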